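# Shut and bolt the compass case

### The arm

A 6-joint arm with a two-finger parallel gripper is mounted at the origin on the work surface. World frame = base frame: x ahead of the robot, y to its left, z up, the work surface at z = 0. Lengths are in m, angles in rad, forces in N, time in s.
With the tool pointing down it reaches from about 0.325 to 0.9 m from the base axis. Payload 6.1 kg.
Tool frame: the origin (TCP) lies between the finger pads; the fingertips stand 25 mm ahead of it and the grasp point (between the pads) lies 6 mm ahead of it (manip.tip_extent is the distance from the TCP to the fingertips, in m); x points along the fingers, z is the direction in which the jaws open and shut, and the axes are right-handed (so a half turn about x gives the same grasp; the last joint's range is limited). The gripper opens to 85 mm and grips with 20 to 120 N. Pads are 22 mm wide; open, the fingers measure 114 mm over their backs; the gripper's body (76 mm by 85 mm) begins 54 mm behind the grasp point. The pads swing forward as they close: fully open they stand 13 mm farther back than shut.
Start: joints at [-1.353, 0.22, 1.526, -0, 1.395, -0.126], TCP at [0.211, -0.588, 0.256] pointing down, gripper open.
Joint ranges: [-2.98, 2.98], [-0.91, 2.08], [0.09, 2.57], [-1.24, 4.39], [0.2, 2.65], [-2.68, 2.68]. Speed limits (rad/s): [2.57, 2.57, 3.01, 3.14, 3.14, 3.14].

### API

Orientations are given as a unit quaternion [x, y, z, w].
In Python, from station import manip gives the robot as it stands. The module is installed in compiled form; this text tells all that it offers.
- The arm moves only by the tool carry_out, never from a script. Its argument "motion" is one flat list of numbers, 5 for each row, row after row: the finger opening in cm, from 0 to 8.54, then the shift along the world's x, y, z in cm, then the turn about the world's z in rad. In form: [gripper, dx, dy, dz, spin, gripper, dx, dy, dz, spin, ...]. A call has 1 to 20 rows; each row is the pose to reach, as a shift and turn from the pose commanded when the call began; what a row does not reach only later rows make up. A row lasts 1/12 s, in which the tool goes at most 41.7 mm and 7.16 degrees, less where a joint would pass 70% of its speed; a pose out of reach is approached as far as the arm can. A call with a gripper value outside its range is refused whole. The fingers move at their own pace and stop on an object; the grip force is fixed at half the most. Time passes only in rows, so rows that repeat a pose let the fingers close. It gives the time, the measured TCP pose, the force and the opening at its end, in the units of the state.
- manip.sense(): the state, without advancing time (a new reading comes with each control period).
- manip.read_camera(name): name is "side" or "top"; returns a dict with "color" (400x640x3 uint8, red, green, blue), "z_map" (400x640 float32, m along the optical axis (not along the pixel's ray), 0 where there is no reading), "camera_matrix" (3x3 intrinsics, pixels), "extrinsics" (4x4, takes a point from camera to world coordinates). Camera axes: x right, y up, looking along -z (the intrinsics and any distortion apply to the point x, -y, -z); pixel columns grow to the right and rows downward; lengths in m; the calibration is good to about 2 mm. A picture is of the moment at which its call begins.
- manip.job_done(): hands the job in, once; it reports no verdict.
The state is a dict: "time_s": time; "joints": joint angles; "joint_velocities": joint speeds; "joint_efforts": joint torques, N m; "eef_pos": TCP position; "orientation": TCP orientation; "wrist_force": force on the tool from outside, world axes, zero at the start; "moment": the same for the moment, N m; "opening": opening from 0.0 (shut) to 1.0 (fully open).
Only numpy, scipy, OpenCV 4.12 (cv2) and the standard library are available. Lean on these libraries where they do the work, as an engineer would, in place of code of your own. Each camera call takes 0.05 s, during which the arm holds its last target.

### The job

The wooden compass case on the bench stands open. With the fingertips, push its lid down until it is fully shut, without slamming it, and then push the brass slide bolt on top of the lid all the way home through the keeper on the case's side. Pick nothing up: the compass stays lying in the case and the other things on the bench stay where they are.

Things in the scene. Friction and masses are not known exactly. Their poses are not given: they have to be found in the camera images.
- case: Plain brown wooden case fixed to the bench, an open-topped box 170 (x) by 240 (y) by 70 mm high. Origin: centre of its underside, on the bench; z up, x runs from the open front edge (robot side) to the hinge side, y along the hinge (to the left seen from the robot). The lid's hinge line runs parallel to y at x = +85 mm, z = 70 mm. A brass keeper (a loop) is fixed outside the wall at the +y end, at x = -60 mm, y = 126 to 142 mm, rising to z = 101 mm. The walls are 8 mm thick.
- lid (a joint): Angle of the lid (rad): 0 = fully shut, lying flat on the case; about 1.57 = upright; it opens to 1.75. The lid is a plain board 170 by 240 by 10 mm without a handle; its underside passes through the hinge line, so when shut its top is 80 mm above the bench. The hinge is stiff: the lid stays at any angle, closing only while it is pushed (about 1 to 5 N on its outer face 120 mm from the hinge).
- lid_edge (a point): Middle of the lid's free edge (the edge away from the hinge), on the outer (upper) face; 170 mm from the hinge line along the board.
- bolt (a joint): Travel of the brass slide bolt on the lid's outer face (m): 0 = fully drawn back, 0.05 = fully home through the keeper (a firm stop). It moves along the case's +y, and stays where it is left; about 1.5 N moves it.
- bolt_thumb (a point): Centre of the top of the bolt's thumb piece, a brass block 14 by 14 mm standing 19 mm above the lid's outer face, 25 mm from the lid's free edge. At joint 0 it lies 15 mm to the +y side of the lid's middle, at home 65 mm. It slides on a thin dark steel backing plate. Only bare lid lies on its -y side; on its +y side an 8 mm round bar runs from it towards the keeper through two guide brackets (16 mm high) at 82 to 102 mm from the lid's middle.
- compass: Round brass compass, 80 mm across and 30 mm high, lying loose in the case. Origin: centre of its underside, 8 mm above the bench. Not to be moved.
- dial: Loose white enamel dial plate, a disc 90 mm across and 5 mm thick, lying on the bench; origin: centre of its underside. Bystander.
- bezel: Loose tarnished metal bezel ring, 96 mm outside, 76 mm inside, 10 mm high; origin: centre of its underside. Bystander.
- dish: Loose pewter parts dish, 96 mm across and 22 mm high; origin: centre of its underside. Bystander.
- knob_a: Loose black setting knob, 30 mm across, 36 mm high, standing in front of the case; origin: centre of its underside. Bystander.
- knob_b: A second knob just like it. Bystander.
- driver: Loose screwdriver, 170 mm long, lying on the bench near the robot, to its right. Bystander.
- clamp: Fixed cast iron C-clamp gripping a turned walnut finial, on a wooden block 100 by 70 mm; 195 mm high in all, to the right of the case (-y). Origin: centre of its underside. Bystander.

How it is judged:
On the way, in this order (a step that is already met when the one before it is completed fails the run):
1. the lid is pushed down by the fingers, nearly shut (value of joint lid below 0.4 rad and contact force between the fingers and lid above 0.3 N), for 0.02 s.
2. the lid is fully shut, the bolt not yet home (value of joint lid below 0.03 rad and value of joint bolt below 0.035 m), for 0.2 s.
3. the bolt is home, the lid still shut (value of joint lid below 0.03 rad and value of joint bolt above 0.046 m), for 0.2 s.
At the end, for the whole second after the job is handed in: The lid is shut (within 0.03 rad), the bolt is home (at least 46 of its 50 mm), and the compass and the six loose bystanders lie within 20 mm of where they were (all of step 3 and distance of each of compass, dial, bezel, dish, knob_a, knob_b, driver from where it was at the start of the episode below 0.02 m); the robot touches nothing.
It fails at once if the compass or a bystander was picked up or pushed away (more than 20 mm) (distance of any of compass, dial, bezel, dish, knob_a, knob_b, driver from where it was at the start of the episode above 0.02 m).
It fails at once if the lid was slammed (faster than 3 rad/s) (velocity of joint lid below -3 rad/s).
It also fails if it takes over 40 s, if anything falls off the work surface, if the arm or the gripper's body presses on something with over 40 N, if the wrist force passes 120 N, or if a joint passes its speed limit or range.

## Working session

There is one attempt and no reset: what is moved stays moved. The work goes in short steps, Python scripts to look and compute and a tool call to move; the robot and the scene stay as the last step left them, time stands still between calls to the robot, and variables do not carry over. Pictures are saved under pics/ and viewed, and the job is handed in when it is done.

Besides the shell and the picture viewer there is one more tool, called after "Call:" by a JSON object that holds its "name" and its "arguments". carry_out: Moves the arm, as the interface text tells. Its arguments: {"type":"object","properties":{"motion":{"type":"array","items":{"type":"number"}}},"required":["motion"]}

```bash
mkdir -p pics && python3 - <<'E'
from station import manip
import cv2,numpy as np
for n in("side","top"):
    r=manip.read_camera(n); cv2.imwrite(f"pics/{n}0.png",r["color"][:,:,::-1]); np.savez(f"{n}0.npz",**r)
    print(n,r["camera_matrix"].round(1).tolist(),r["extrinsics"].round(3).tolist())
s=manip.sense();print(s, manip.tip_extent)
E
```

```text
side [[383.6, 0.0, 321.3], [0.0, 383.6, 197.1], [0.0, 0.0, 1.0]] [[-0.911, 0.285, -0.298, 0.234], [-0.413, -0.636, 0.652, 0.483], [-0.004, 0.717, 0.697, 0.709], [0.0, 0.0, 0.0, 1.0]]
top [[375.2, 0.0, 319.5], [0.0, 375.2, 198.8], [0.0, 0.0, 1.0]] [[0.03, 0.997, -0.072, 0.451], [-0.999, 0.028, -0.03, -0.139], [-0.028, 0.073, 0.997, 1.13], [0.0, 0.0, 0.0, 1.0]]
{'time_s': 0.1, 'joints': array([-1.35310275e+00,  2.21176362e-01,  1.52751229e+00, -9.00450708e-06,
        1.39470856e+00, -1.26094080e-01]), 'joint_velocities': array([ 0.00141564, -0.00284877, -0.00172925,  0.0001636 , -0.00119362,
       -0.00142087]), 'joint_efforts': array([ 1.34985083e-03, -4.98241782e+01, -3.90545082e+01, -1.77604315e-04,
        5.64244314e-03,  2.33420570e-05]), 'eef_pos': array([ 0.21054559, -0.58792538,  0.25528233]), 'orientation': array([ 0.40753408,  0.5786291 , -0.40667869,  0.57768224]), 'wrist_force': array([-0.2354514 ,  0.19797021,  0.26006907]), 'moment': array([0.00162693, 0.00813118, 0.04053736]), 'opening': 0.9983577485387604} 0.025
```

View pics/side0.png

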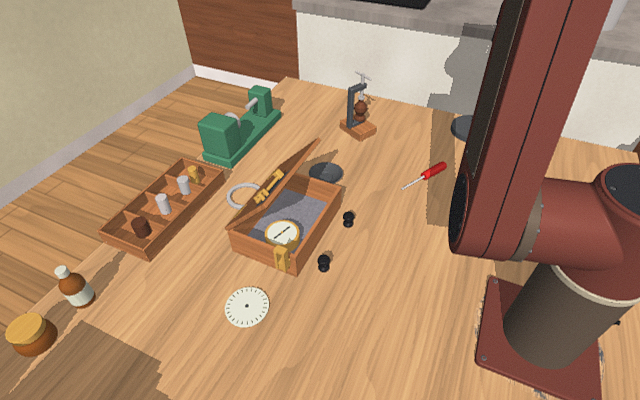

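View pics/top0.png

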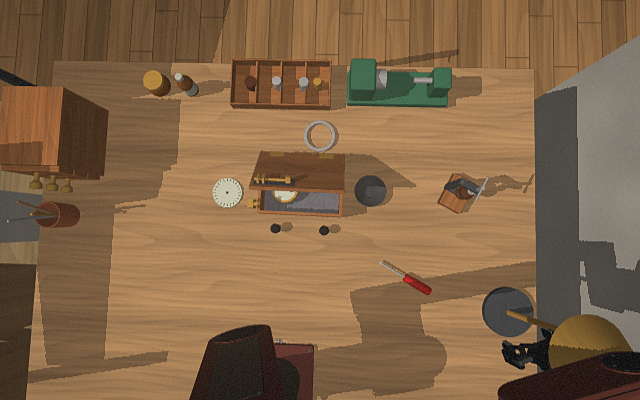

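The top view shows the case at columns 250–345, rows 150–217, with the lid partly open and the keeper near (253,204). The knobs are at (276,228) and (324,230), the dial at (227,192) and the dish at (370,190). Next I'll measure these from the calibrated depth.

```bash
cat > h.py <<'E'
import numpy as np,cv2
def cloud(r):
    K=r["camera_matrix"];E=r["extrinsics"];z=r["z_map"]
    v,u=np.mgrid[0:400,0:640]
    P=np.stack([(u-K[0,2])/K[0,0]*z,-(v-K[1,2])/K[1,1]*z,-z],-1)
    W=P@E[:3,:3].T+E[:3,3]; W[z==0]=np.nan
    return W
def crop(r,name,u0,u1,v0,v1,s):
    cv2.imwrite(name,cv2.resize(r["color"][v0:v1,u0:u1,::-1],None,fx=s,fy=s,interpolation=cv2.INTER_CUBIC))
E
python3 - <<'E'
from h import *
t=dict(np.load("top0.npz"));s=dict(np.load("side0.npz"))
crop(t,"pics/tc.png",210,400,110,250,4);crop(s,"pics/sc.png",190,370,120,300,3)
W=cloud(t);V=cloud(s)
for p in [(276,228),(324,230),(227,192),(370,190),(320,122),(253,204),(300,170),(345,155),(257,155),(340,187),(250,187),(290,181),(462,185),(343,215),(260,213)]:
    print("top",p,W[p[1],p[0]].round(3))
for p in [(318,141),(232,223),(344,186),(298,270),(232,262),(283,252),(325,262),(349,217),(270,185)]:
    print("side",p,V[p[1],p[0]].round(3))
E
```

```text
top (276, 228) [0.441 0.018 0.037]
top (324, 230) [ 0.44  -0.122  0.033]
top (227, 192) [0.545 0.176 0.006]
top (370, 190) [ 0.563 -0.256  0.006]
top (320, 122) [ 0.765 -0.1    0.014]
top (253, 204) [0.508 0.084 0.061]
top (300, 170) [ 0.597 -0.056  0.148]
top (345, 155) [ 0.668 -0.179 -0.001]
top (257, 155) [0.661 0.09  0.004]
top (340, 187) [ 0.55  -0.161  0.192]
top (250, 187) [0.543 0.064 0.2  ]
top (290, 181) [ 0.562 -0.035  0.193]
top (462, 185) [ 0.567 -0.476  0.159]
top (343, 215) [ 0.486 -0.177 -0.001]
top (260, 213) [0.485 0.074 0.001]
side (318, 141) [ 0.535 -0.159  0.196]
side (232, 223) [0.633 0.066 0.104]
side (344, 186) [ 0.499 -0.246 -0.001]
side (298, 270) [0.483 0.062 0.017]
side (232, 262) [ 0.636  0.094 -0.001]
side (283, 252) [0.5   0.087 0.1  ]
side (325, 262) [0.433 0.031 0.035]
side (349, 217) [ 0.435 -0.115  0.033]
side (270, 185) [0.564 0.008 0.19 ]
```

```bash
true
```

```text
(no output)
```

View pics/tc.png

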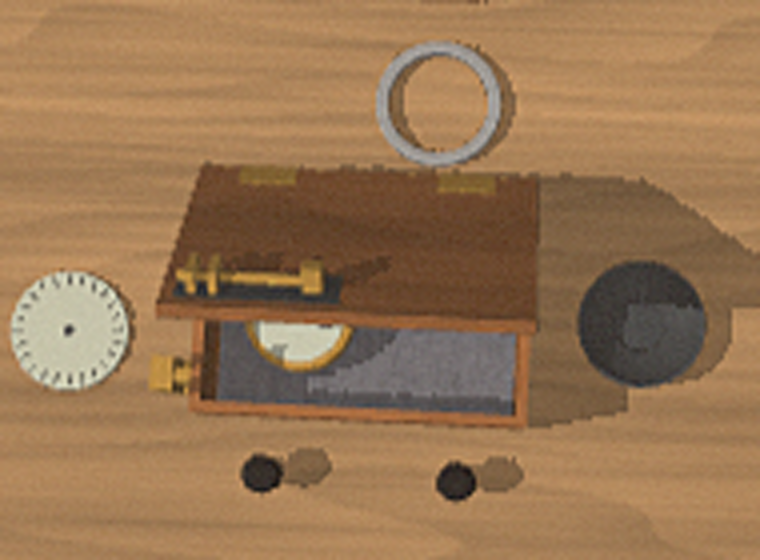

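View pics/sc.png

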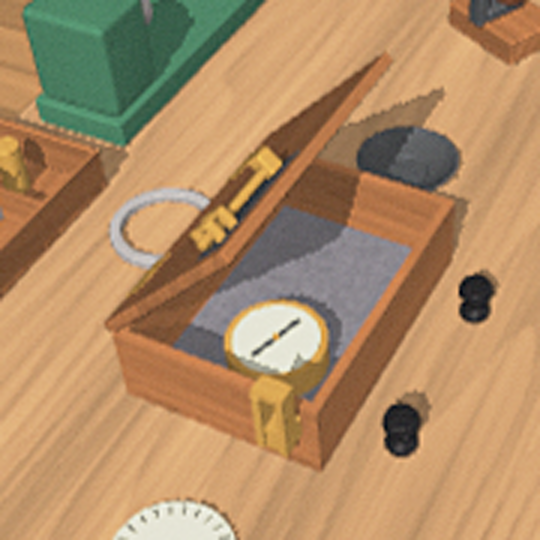

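```bash
python3 - <<'E'
from h import *
t=dict(np.load("top0.npz"));W=cloud(t)
# lid points: top view in lid area, z>0.085
m=np.zeros((400,640),bool);m[148:192,245:350]=1
hsv=cv2.cvtColor(t["color"],cv2.COLOR_RGB2HSV)
P=W[m&(W[...,2]>0.085)&(W[...,2]<0.25)]
print(len(P),P.min(0),P.max(0))
for i in range(6):   # plane fit, rejecting bolt
    c=np.median(P,0) if i==0 else P.mean(0); n=np.linalg.svd(P-c,full_matrices=False)[2][2]; n*=np.sign(n[2])
    d=(P-c)@n; P=P[abs(d-np.median(d))<(0.008 if i<3 else .004)]
print(len(P),"n",n.round(3),"ang",np.arccos(n[2]),"yawdir",np.arctan2(n[1],-n[0]), "c",c)
h=np.array([-n[1],n[0],0]);h/=np.linalg.norm(h)
print("hinge",h)
rect=cv2.minAreaRect(P[:,:2].astype(np.float32));print(cv2.boxPoints(rect))
# case rim points
V=cloud(dict(np.load("side0.npz")))
for nm,C in(("t",W),("s",V)):
    q=C[(abs(C[...,2]-0.07)<.004)&(C[...,0]>.45)&(C[...,0]<.7)&(C[...,1]>-.2)&(C[...,1]<.1)]
    print(nm,len(q));print(cv2.boxPoints(cv2.minAreaRect(q[:,:2].astype(np.float32))).round(3))
    q=C[(C[...,2]>0.094)&(C[...,2]<.106)&(C[...,0]<.53)&(C[...,0]>.45)&(C[...,1]>.04)&(C[...,1]<.12)];print("keeper",len(q),q.mean(0),q.min(0),q.max(0))
E
```

```text
3328 [ 0.53680214 -0.16993429  0.08517587] [0.6586536  0.06813305 0.20484907]
3045 n [ 0.729 -0.016  0.685] ang 0.8167708496227959 yawdir -3.1196778457069922 c [ 0.59399125 -0.05582089  0.14773195]
hinge [0.02191305 0.99975988 0.        ]
[[ 0.5369161  -0.16872144]
 [ 0.6549087  -0.17103998]
 [ 0.6595735   0.06635481]
 [ 0.54158086  0.06867336]]
t 351
[[ 0.48  -0.17 ]
 [ 0.546 -0.171]
 [ 0.55   0.075]
 [ 0.484  0.076]]
keeper 55 [0.50890209 0.08307857 0.10112373] [0.49774796 0.07512937 0.0941154 ] [0.51963099 0.09215092 0.10593554]
s 685
[[ 0.439 -0.161]
 [ 0.603 -0.193]
 [ 0.653  0.066]
 [ 0.489  0.098]]
keeper 101 [0.50692575 0.08497628 0.0991772 ] [0.49468397 0.07548205 0.09430283] [0.52027488 0.09297299 0.10244969]
```

```bash
python3 - <<'E'
from station import manip
from scipy.spatial.transform import Rotation as R
import numpy as np
s=manip.sense();M=R.from_quat(s["orientation"]).as_matrix();print(M.round(3))
z=M[:,2];print("jaw axis yaw",np.arctan2(z[1],z[0]))
p=np.array([.58,-.10,.265]);print(((p-s["eef_pos"])*100).round(1))
E
```

```text
[[-0.     0.941  0.337]
 [ 0.002  0.337 -0.941]
 [-1.     0.    -0.002]]
jaw axis yaw -1.2270068924346935
[36.9 48.8  1. ]
```

Call:
{"name": "carry_out", "arguments": {"motion": [0,12,16.3,1,-0.36,0,24,32.5,1,-0.36,0,36.9,48.8,1,-0.36,0,36.9,48.8,1,-0.36,0,36.9,48.8,1,-0.36,0,36.9,48.8,1,-0.36,0,36.9,48.8,1,-0.36,0,36.9,48.8,1,-0.36,0,36.9,48.8,1,-0.36,0,36.9,48.8,1,-0.36,0,36.9,48.8,1,-0.36,0,36.9,48.8,1,-0.36,0,36.9,48.8,1,-0.36,0,36.9,48.8,1,-0.36,0,36.9,48.8,1,-0.36,0,36.9,48.8,1,-0.36,0,36.9,48.8,1,-0.36,0,36.9,48.8,1,-0.36,0,36.9,48.8,1,-0.36]}}

```text
time_s: 1.68
eef_pos: [0.579, -0.1013, 0.2659]
orientation: [-0.504, -0.496, 0.505, -0.495]
wrist_force: [-0.0, -0.1, 0.2]
opening: 0.001
```

```bash
python3 - <<'E'
from station import manip
from h import *
r=manip.read_camera("side");crop(r,"pics/s1.png",150,410,60,310,3)
V=cloud(r);np.savez("side1.npz",**r)
W=cloud(manip.read_camera("top"))
q=V[(V[...,2]>.21)&(V[...,2]<.3)&(abs(V[...,0]-.58)<.06)&(abs(V[...,1]+.10)<.06)]
for z in np.arange(.215,.3,.01):
    a=q[abs(q[:,2]-z)<.005]
    if len(a):print(round(z,3),len(a),a.min(0).round(3),a.max(0).round(3))
E
```

```text
0.235 3 [ 0.579 -0.096  0.239] [ 0.586 -0.094  0.239]
0.245 28 [ 0.567 -0.105  0.24 ] [ 0.585 -0.087  0.25 ]
0.255 53 [ 0.567 -0.108  0.25 ] [ 0.585 -0.085  0.259]
0.265 53 [ 0.567 -0.105  0.26 ] [ 0.585 -0.084  0.27 ]
0.275 31 [ 0.566 -0.106  0.27 ] [ 0.584 -0.084  0.279]
0.285 63 [ 0.565 -0.128  0.28 ] [ 0.589 -0.067  0.29 ]
0.295 106 [ 0.564 -0.141  0.29 ] [ 0.59  -0.059  0.3  ]
```

View pics/s1.png

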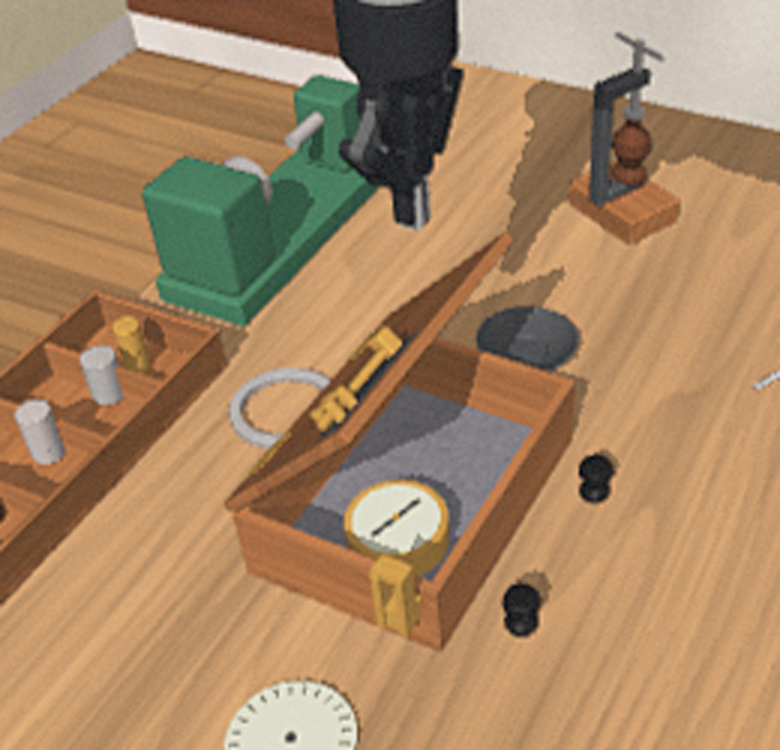

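Call:
{"name": "carry_out", "arguments": {"motion": [0,0,0,-2,0,0,0,0,-4,0,0,0,0,-5.5,0,0,0,0,-6.2,0,0,-0.4,0,-6.9,0,0,-0.8,0,-7.6,0,0,-1.2,0,-8.3,0,0,-1.6,0,-9,0,0,-2,0,-9.7,0,0,-2.4,0,-10.4,0,0,-2.8,0,-11.1,0,0,-3.2,0,-11.8,0,0,-3.6,0,-12.5,0,0,-4,0,-13.2,0,0,-4.3,0,-13.8,0,0,-4.6,0,-14.4,0,0,-4.6,0,-14.4,0]}}

```text
time_s: 3.2
eef_pos: [0.532, -0.1001, 0.1204]
orientation: [-0.503, -0.497, 0.505, -0.495]
wrist_force: [-0.7, 0.2, -0.5]
opening: -0.0
```

```bash
python3 - <<'E'
from station import manip
from h import *
r=manip.read_camera("side");crop(r,"pics/s2.png",150,410,60,310,3)
W=cloud(r)
m=(W[...,0]>.49)&(W[...,0]<.66)&(W[...,1]>-.05)&(W[...,1]<.065)&(W[...,2]>.07)&(W[...,2]<.12)
P=W[m]
for i in range(6):
    c=np.median(P,0) if i==0 else P.mean(0); n=np.linalg.svd(P-c,full_matrices=False)[2][2]; n*=np.sign(n[2])
    d=(P-c)@n; P=P[abs(d-np.median(d))<(0.008 if i<3 else .003)]
print(len(P),n,c,np.arctan2(n[0],n[2]))
E
```

```text
2377 [ 0.12095286 -0.0048069   0.99264661] [0.57317751 0.01032844 0.08826179] 0.12125114186129701
```

View pics/s2.png

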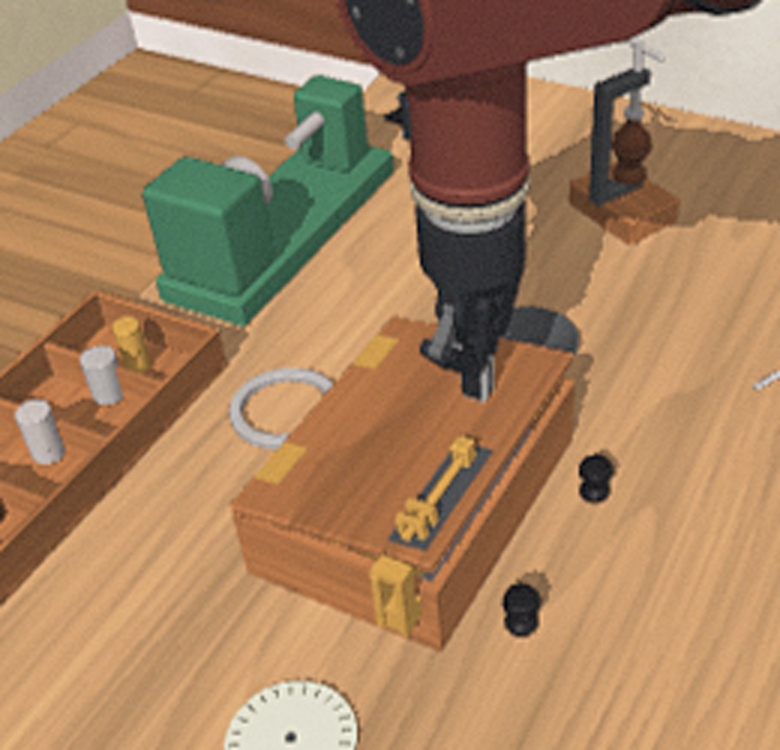

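The lid is almost shut: about 0.12 rad, with the fingertip on bare lid near (480,395). I'll press it the rest of the way.

Call:
{"name": "carry_out", "arguments": {"motion": [0,0,0,-0.5,0,0,0,0,-1,0,0,0,0,-1.3,0,0,0,0,-1.5,0,0,0,0,-1.7,0,0,0,0,-1.7,0,0,0,0,-1.7,0,0,0,0,-1.7,0]}}

```text
time_s: 3.92
eef_pos: [0.5337, -0.1003, 0.1052]
orientation: [0.504, 0.496, -0.504, 0.496]
wrist_force: [-0.3, -0.2, 0.1]
opening: -0.002
```

Call:
{"name": "carry_out", "arguments": {"motion": [0,0,0,-0.2,0,0,0,0,-0.4,0,0,0,0,-0.4,0,0,0,0,-0.4,0,0,0,0,-0.4,0]}}

```text
time_s: 4.33
eef_pos: [0.5339, -0.1005, 0.1049]
orientation: [-0.504, -0.496, 0.504, -0.496]
wrist_force: [-13.2, 4.1, 26.9]
opening: 0.003
```

```bash
python3 - <<'E'
from station import manip
from h import *
s=manip.sense();print(s["eef_pos"],s["wrist_force"])
r=manip.read_camera("side");crop(r,"pics/s3.png",200,390,150,300,4)
W=cloud(r)
m=(W[...,0]>.49)&(W[...,0]<.66)&(W[...,1]>-.05)&(W[...,1]<.065)&(W[...,2]>.07)&(W[...,2]<.12)
P=W[m]
for i in range(6):
    c=np.median(P,0) if i==0 else P.mean(0); n=np.linalg.svd(P-c,full_matrices=False)[2][2]; n*=np.sign(n[2])
    d=(P-c)@n; P=P[abs(d-np.median(d))<(0.008 if i<3 else .003)]
print(len(P),n,c,np.arctan2(n[0],n[2]))
Q=W[(W[...,0]>.47)&(W[...,0]<.54)&(W[...,1]>-.06)&(W[...,1]<-.01)&(W[...,2]>.094)&(W[...,2]<.106)]
print("thumb top",len(Q),Q.min(0),Q.max(0),Q.mean(0))
E
```

```text
[ 0.53394861 -0.10045097  0.10485478] [-13.19292035   4.05116723  26.85070064]
2492 [ 0.0012578  -0.00149327  0.99999809] [0.57402513 0.01022761 0.07878552] 0.0012578015157237315
thumb top 36 [ 0.49843191 -0.03341122  0.094137  ] [ 0.51225267 -0.02023753  0.09939108] [ 0.50492212 -0.02623863  0.09663654]
```

View pics/s3.png

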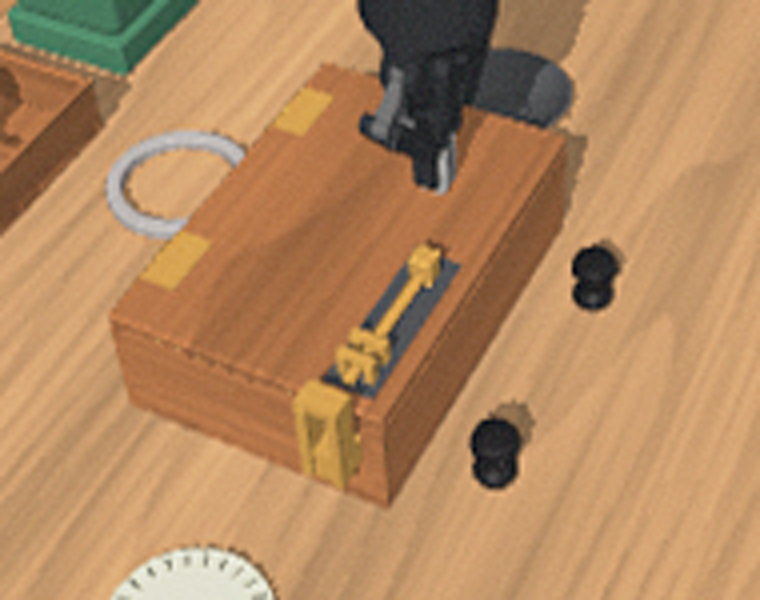

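The lid is shut: the fitted plane is at 0.001 rad, its top is at z 0.079, and the arm reads 27 N. The bolt's thumb is at picture (425,262). Now I'll move the fingers to its -y side.

Call:
{"name": "carry_out", "arguments": {"motion": [0,0,0,1,0,0,0,0,3,0,0,-1.4,0.8,3,0,0,-2.7,1.6,3,0,0,-2.7,2.2,2,0,0,-2.7,2.2,1.1,0,0,-2.7,2.2,1.1,0,0,-2.7,2.2,1.1,0]}}

```text
time_s: 5.05
eef_pos: [0.5063, -0.0783, 0.1109]
orientation: [-0.504, -0.497, 0.504, -0.495]
wrist_force: [-0.2, 0.3, -0.0]
opening: -0.002
```

```bash
python3 - <<'E'
from station import manip
from h import *
s=manip.sense();print(s["eef_pos"],s["wrist_force"])
r=manip.read_camera("side");crop(r,"pics/s4.png",200,390,150,300,4)
E
```

```text
[ 0.50627916 -0.0783334   0.1109385 ] [-0.23294659  0.30184424 -0.02801553]
```

View pics/s4.png

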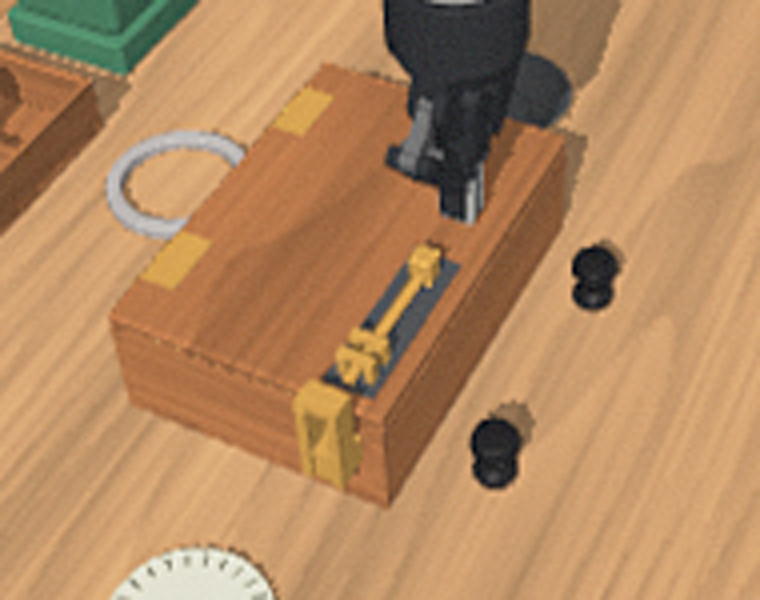

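The fingers (460,200) are behind the thumb and in line with it, touching nothing. Pushing along +y now.

Call:
{"name": "carry_out", "arguments": {"motion": [0,0,0.8,0,0,0,0,1.6,0,0,0,0,2.2,0,0,0,0,2.8,0,0,0,0,3.4,0,0,0,0.1,4,0,0,0,0.1,4.6,0,0,0,0.1,5.2,0,0,0,0.1,5.8,0,0,0,0.1,6.4,0,0,0,0.1,6.7,0,0,0,0.1,6.7,0,0]}}

```text
time_s: 6.1
eef_pos: [0.5078, -0.0106, 0.1124]
orientation: [0.504, 0.496, -0.504, 0.496]
wrist_force: [0.0, 1.3, 1.0]
opening: -0.003
```

```bash
python3 - <<'E'
from station import manip
from h import *
s=manip.sense();print(s["eef_pos"],s["wrist_force"])
r=manip.read_camera("side");crop(r,"pics/s5.png",200,390,150,300,4)
E
```

```text
[ 0.50776703 -0.0106054   0.11237638] [0.0095174  1.32051795 1.03489609]
```

View pics/s5.png

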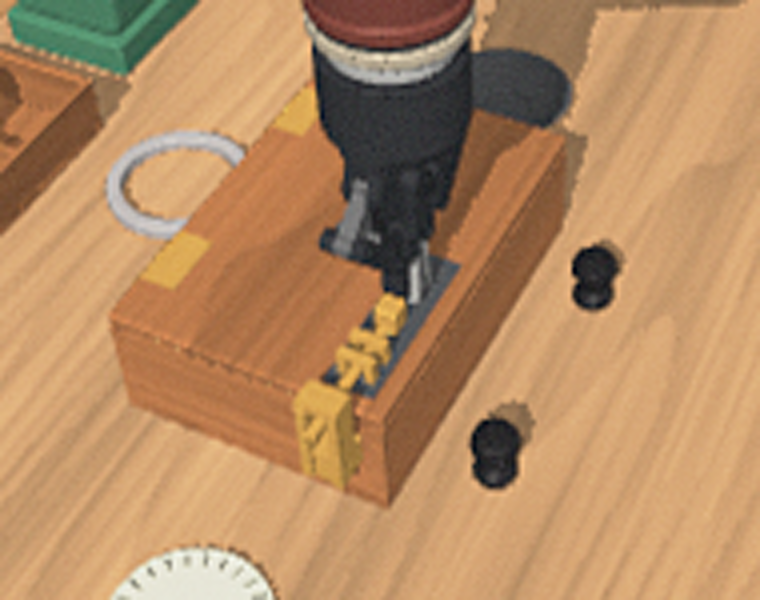

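The bolt has travelled partway: the thumb is now at (390,312) and the bar is entering the keeper. I'll push on to the stop.

Call:
{"name": "carry_out", "arguments": {"motion": [0,0,0.3,0,0,0,0,0.6,0,0,0,0,0.9,0,0,0,0,1.1,0,0,0,0,1.1,0,0]}}

```text
time_s: 6.57
eef_pos: [0.5077, -0.0058, 0.1124]
orientation: [-0.501, -0.494, 0.506, -0.499]
wrist_force: [-1.6, -24.5, -2.0]
opening: -0.001
```

It's at the firm stop: 24.5 N at TCP y -0.0058, against a predicted -0.0055. I'll hold briefly, back off and lift clear.

Call:
{"name": "carry_out", "arguments": {"motion": [0,0,0,0,0,0,0,0,0,0,0,0,0,0,0,0,0,-1,0,0,0,0,-2,0,0,0,0,-2,2,0,0,0,-2,5,0,0,0,-4,9,0,0,0,-8,13,0,0,0,-12,15,0,0,0,-16,15,0,0,0,-20,15,0,0,0,-20,15,0,0,0,-20,15,0]}}

```text
time_s: 7.73
eef_pos: [0.5074, -0.2038, 0.2625]
orientation: [0.505, 0.495, -0.505, 0.495]
wrist_force: [-0.3, 0.0, -0.3]
opening: -0.001
```

```bash
python3 - <<'E'
from station import manip
from h import *
s=manip.sense();print(s["eef_pos"],s["wrist_force"])
r=manip.read_camera("side");crop(r,"pics/s6.png",200,390,150,300,4)
t=manip.read_camera("top");crop(t,"pics/t6.png",210,400,110,250,4)
W=cloud(r)
P=W[(W[...,0]>.53)&(W[...,0]<.65)&(W[...,1]>-.16)&(W[...,1]<.06)&(W[...,2]>.06)&(W[...,2]<.12)]
c=P.mean(0);n=np.linalg.svd(P-c,full_matrices=False)[2][2];n*=np.sign(n[2]);print("lid",np.arctan2(n[0],n[2]),c[2])
for q in (W,cloud(t)):
    Q=q[(q[...,0]>.49)&(q[...,0]<.525)&(q[...,1]>-.06)&(q[...,1]<.026)&(q[...,2]>.0935)&(q[...,2]<.106)]
    print("thumb top",len(Q),Q.min(0),Q.max(0),Q.mean(0))
W=cloud(t);W0=cloud(dict(np.load("top0.npz")))
for p in [(276,228),(324,230),(227,192),(370,190),(320,122)]:print(p,W0[p[1],p[0]].round(3),W[p[1],p[0]].round(3))
E
```

```text
[ 0.50742195 -0.20378813  0.262549  ] [-0.29318897  0.0203414  -0.30537857]
lid -0.003265014414508105 0.0786436858966338
thumb top 39 [0.4996973  0.00887397 0.09360506] [0.51301095 0.02276017 0.09954014] [0.50577977 0.01641955 0.09717861]
thumb top 25 [0.50199025 0.00897405 0.0949733 ] [0.5135312  0.02042992 0.10374321] [0.50778052 0.01458934 0.09897874]
(276, 228) [0.441 0.018 0.037] [0.441 0.018 0.035]
(324, 230) [ 0.44  -0.122  0.033] [ 0.44  -0.122  0.036]
(227, 192) [0.545 0.176 0.006] [0.545 0.176 0.006]
(370, 190) [ 0.563 -0.256  0.006] [ 0.503 -0.193  0.613]
(320, 122) [ 0.765 -0.1    0.014] [ 0.766 -0.1    0.011]
```

View pics/s6.png

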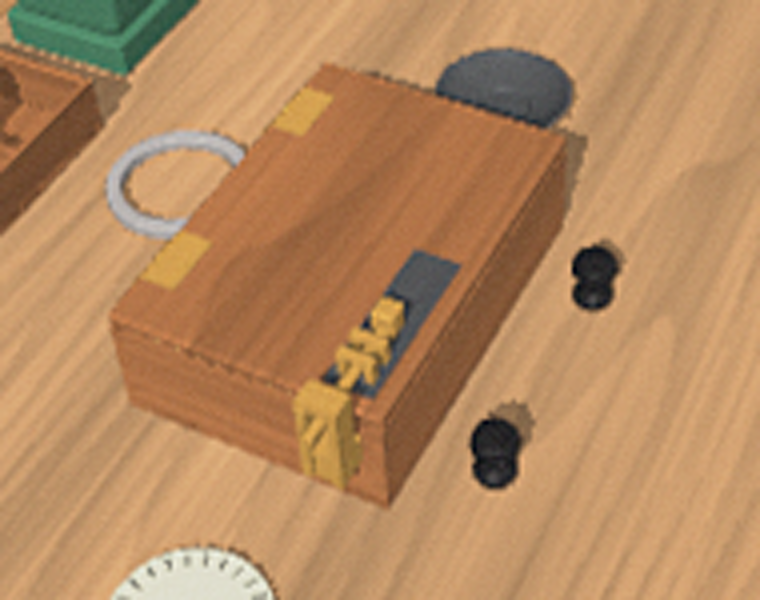

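View pics/t6.png

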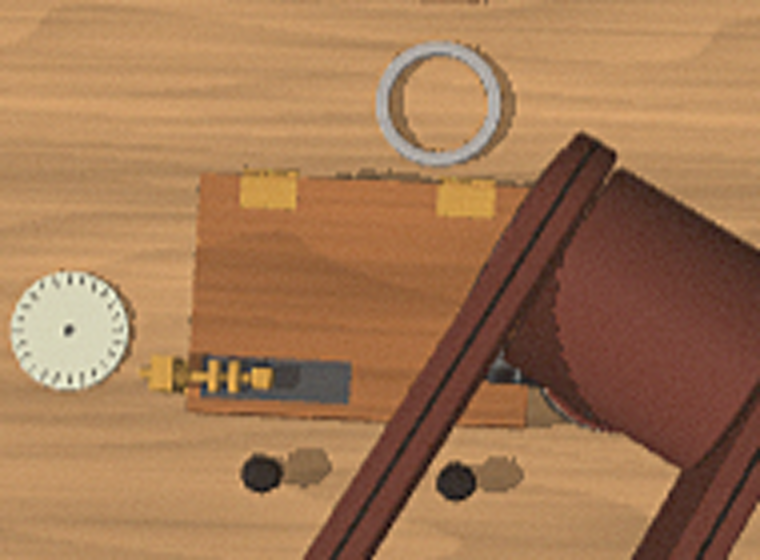

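Lid shut and bolt home: the thumb centre measures 65–67 mm from the lid's middle, and the bar tip shows past the keeper at (145,372). The arm hides the dish in the top view, so I'll compare the dish and driver in the side view and then hand in.

```bash
python3 - <<'E'
from station import manip
from h import *
a=dict(np.load("side0.npz"));b=manip.read_camera("side")
def red(r):
    h=cv2.cvtColor(r["color"],cv2.COLOR_RGB2HSV);m=cv2.inRange(h,(0,200,120),(6,255,255))|cv2.inRange(h,(172,200,120),(180,255,255))
    m[:,:400]=0;m[:, 450:]=0;m[:150]=0;m[200:]=0
    v,u=np.nonzero(m);return len(u),u.mean(),v.mean()
print("driver",red(a),red(b))
def dish(r):
    W=cloud(r);q=W[(W[...,2]>.012)&(W[...,2]<.03)&(abs(W[...,0]-.563)<.08)&(abs(W[...,1]+.256)<.08)&(W[...,1]<-.2)];return len(q),q.max(0),q.min(0)
print(dish(a),dish(b))
print(manip.job_done())
E
```

```text
driver (130, np.float64(432.9230769230769), np.float64(170.3153846153846)) (150, np.float64(433.28), np.float64(170.19333333333333))
(239, array([ 0.60329215, -0.21915441,  0.02332015]), array([ 0.51196703, -0.30177474,  0.01203513])) (227, array([ 0.60419133, -0.22736896,  0.02278469]), array([ 0.51079899, -0.30004218,  0.01202245]))
the job is handed in; nothing more can be done
None
```

The lid is shut and the bolt is home. I pushed the lid down from about 0.82 rad with the closed fingertips, slowly (about 0.7 rad/s planned). I then slid the bolt along +y to its stop and backed the arm clear. The job was handed in at about 8 s; it reports no verdict.

Last checks:
- **Lid:** a plane fitted to the lid gives an angle of about 0 rad (-0.003), with the top at z = 79 mm.
- **Bolt:** the stop gave 24.5 N. The thumb centre is 65–67 mm from the lid's middle (65 mm is home), and the bar shows beyond the keeper.
- **Bystanders:** the knobs, dial, bezel, dish and driver are where they were, within measuring error. The compass is hidden under the lid and could not be checked, but nothing touched it.
- **Arm:** it is clear of everything, with the wrist force near 0.

**One disagreement:** the thumb's measured travel was about 43 mm rather than 50 mm. The bolt probably started about 7 mm forward of fully drawn back, or the first thumb reading was off. The firm stop and the end position both point to the bolt being home.

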